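# Nest the herb spinner's baskets and hold its dial at the third click

## Task

Get the herb spinner running: stand the green basket in the spinner's grey bowl, let it go, then stand the orange herb cup inside the green basket and let it go. Then turn the spinner's black spring-return dial clockwise past its first two clicks to the third (the red mark), and no farther, and keep holding it there against its spring: the job finishes with the gripper still holding the dial at the third click. Leave the salt shaker, the spice jars and the cork stopper at the back alone.

Things in the scene. Friction and masses are not known exactly. Their poses are not given: they have to be found in the camera images.
- herb_spinner: white herb spinner base, fixed, 245 x 125 mm, deck 45 mm above the table; origin under its centre; +x runs from the dial end (near the robot) to the bowl end. At x = +62 mm a fixed grey round bowl, 86 mm outside, 78 inside, rim 85 mm above the table; at x = -73 mm the black dial with four deck marks: rest (straight towards the bowl), then clockwise first, second, third (longest, red)
- bowl_floor (a point): centre of the grey bowl's inner floor, 50 mm above the table; axes as the spinner's; the green basket's origin belongs here
- dial (a joint): the dial's turn in rad about the vertical: 0 at rest, grows clockwise seen from above; clicks at 0.35, 0.70 and 1.05 (the third), then goes on to a hard stop at 1.40. A spring drives it back to 0 from anywhere when let go; holding it at the third click takes about 0.23 N m, the clicks are ridges of up to 0.08 N m more
- dial_grip (a point): on the dial's axis, 4 mm below the top of its grip bar, 73 mm above the table; turns with the dial: its x axis runs along the bar towards the white pointer line. Bar 52 mm long, 12 mm wide, 26 mm tall, standing on a disc of 60 mm diameter whose top is 53 mm above the table; axis z is up
- basket: loose green round basket, open at the top, 62 mm outside diameter (gripped across the outside near the rim), 55 mm inside, 80 mm tall, floor 5 mm thick, 0.12 kg; origin at the centre of its underside, z up. Standing in the bowl its rim is 45 mm above the bowl's rim
- herb_cup: loose orange round cup, 40 mm outside diameter, 50 mm tall, 0.09 kg, with a white upright lifting post of 14 mm diameter on its axis whose top is 115 mm above the underside; origin at the centre of its underside, z up. Standing in the green basket its origin is 5 mm above the basket's origin and the post's top is 40 mm above the basket's rim
- post_top (a point): centre of the top of the herb cup's white post, 115 mm above its underside
- salt_shaker: salt shaker, 44 mm across, 90 mm tall, at the back of the table: leave alone
- spice_paprika: spice jar with green cap, 46 mm across, 106 mm tall, at the back: leave alone
- spice_herbs: spice jar with dark cap, 44 mm across, 105 mm tall, at the back: leave alone
- cork_stopper: cork stopper, 36 mm across, 37 mm tall, at the back: leave alone
Things that resemble listed ones, but are neither listed nor needed, are in the scene too. Of the things shaped like the basket, the green one is meant. What is shaped like the herb_cup but purple is not meant.

How it is judged:
By the outcome, as a careful person would: the job done as asked, in the order asked, and still so for the second after the job is handed in, while the arm keeps its last pose, push and grip.
It also fails if it takes over 67 s, if anything falls off the work surface, if the arm or the gripper's body presses on something with over 40 N, if the wrist force passes 120 N, or if a joint passes its speed limit or range.

## Robot

A 6-joint arm with a two-finger parallel gripper is mounted at the origin on a cart in front of the work surface, level with it; the furniture and walls round the work are solid. World frame = base frame: x ahead of the robot, y to its left, z up, the work surface at z = 0. Lengths are in m, angles in rad, forces in N, time in s.
With the tool pointing down it reaches from about 0.35 to 0.875 m from the base axis. Payload 4.2 kg.
Tool frame: the origin (TCP) lies on the front face of the gripper's body, between the roots of the fingers; the fingertips stand 73 mm ahead of it and the grasp point (between the pads) lies 54 mm ahead of it; z points along the fingers, y is the line along which they close (so a half turn about z gives the same grasp; the last joint's range is limited). The gripper opens to 85 mm and grips with 20 to 120 N. Pads are 22 mm wide; open, the fingers measure 114 mm over their backs; the gripper's body (76 mm by 85 mm) begins 54 mm behind the grasp point. The pads swing forward as they close: fully open they stand 13 mm farther back than shut.
Start: joints at [-1.022, 0.385, 0.008, 0, -1.194, -0.259], TCP at [0.179, -0.599, 0.304] pointing down, gripper open.
Joint ranges: [-3.14, 3.14], [-1.21, 2.06], [-1.07, 1.41], [-3.16, 2.05], [-2.99, -0.16], [-3.1, 3.1]. Speed limits (rad/s): [2.79, 2.79, 3.14, 3.14, 3.14, 3.14].

## Interface

Orientations are given as a unit quaternion [x, y, z, w].
In Python, from bench import sensors, imaging, job gives the robot as it stands. The module is installed in compiled form; this text tells all that it offers.
- The arm moves only by the tool step_arm, never from a script. Its argument "steps" is a list of rows, each a list of 7 numbers: the turn, a rotation vector about the tool's x, y, z in normalised numbers (1 is pi rad), then the shift along the tool's x, y, z in a scale on which 1.0 is 600 mm, then the opening, from -1 (shut) to 1 (fully open). In form: [[rx, ry, rz, tx, ty, tz, claw], ...]. A call has 1 to 20 rows; each row is the pose to reach, as a shift and turn from the pose commanded when the call began, along the tool's axes at that moment; what a row does not reach only later rows make up. A row lasts 1/8 s, in which the tool goes at most 62.5 mm and 10.7 degrees, less where a joint would pass 70% of its speed; a pose out of reach is approached as far as the arm can. Shift and turn numbers lie between -1 and 1, and a call with a number outside is refused. A call with a gripper value outside its range is refused whole. The fingers move at their own pace and stop on an object; the grip force is fixed at half the most. Time passes only in rows, so rows that repeat a pose let the fingers close. It gives the time, the measured TCP pose, the force, the opening and the grip force at its end, in the units of the state.
- sensors.observe(): the state, without advancing time (a new reading comes with each control period).
- imaging.capture(name): name is "scene" or "top" or "wrist"; returns a dict with "img" (420x560x3 uint8, red, green, blue), "z_map" (420x560 float32, m along the optical axis (not along the pixel's ray), 0 where there is no reading), "mtx" (3x3 intrinsics, pixels), "D" ([k1, k2, p1, p2, k3] as OpenCV has them; the pictures are not rectified), "world_to_cam" (4x4, takes a point from world to camera coordinates); the wrist camera has in their place "tool_from_camera" (4x4, takes a point from camera to tool coordinates, whose origin is the TCP and whose axes are the flange's). Camera axes: x right, y up, looking along -z (the intrinsics and any distortion apply to the point x, -y, -z); pixel columns grow to the right and rows downward; lengths in m; the calibration is good to about 2 mm. A picture is of the moment at which its call begins: read the wrist's pose just before it.
- job.hand_in(): hands the job in; it is judged then, once.
Trained networks look in a picture, given as the dict that the camera call returned (one of the last four; its "shot" number tells which), for a name from the list of things; names that differ only in an ending like _2 or _b are one class to them, and where a whole thing is asked for, a point or a joint stands for the part that bears it (a point fixed in the world has none). Each returns a list of dicts, best first, with "score" (0 to 1); they miss things now and then, are a little off and sometimes report something else, mostly with a low value. They report only what shows in the picture. A call takes as long as a camera call. They do not tell look-alikes from the thing itself.
- imaging.search_frame(thing, picture): "centre" ([x, y, z] in m, in the coordinates of the camera as it stood for that picture, good to about 4 mm: the middle of the surface that is visible of it).
The state is a dict: "time": time; "q": joint angles; "qd": joint speeds; "tau": joint torques, N m; "tool_pos": TCP position; "eef_rot": TCP orientation; "force": force on the tool from outside, world axes, zero at the start; "ft_torque": the same for the moment, N m; "gripper_width": opening from 0.0 (shut) to 1.0 (fully open); "grip_force": force on a finger pad.
Only numpy, scipy, OpenCV 4.12 (cv2) and the standard library are available. Lean on these libraries where they do the work, as an engineer would, in place of code of your own. Each camera call takes 0.05 s, during which the arm holds its last target. There are 200 camera calls.

## Working session

There is one attempt and no reset: what is moved stays moved. The work goes in short steps, Python scripts to look and compute and a tool call to move; the robot and the scene stay as the last step left them, time stands still between calls to the robot, and variables do not carry over. Pictures are saved under pics/ and viewed, at most 10 in all, crops included, and the job is handed in when it is done.

Besides the shell and the picture viewer there is one more tool, called after ">>>" as a command line: name --pt "numbers of a row" for each row, then --argument value for the rest. step_arm: Moves the arm, as the interface text tells. Its arguments: {"type":"object","properties":{"steps":{"type":"array"}},"required":["steps"]}

```bash
mkdir -p pics
cat > h.py <<'E'
import numpy as np, cv2
from bench import sensors, imaging, job
from scipy.spatial.transform import Rotation as R
def cloud(p):
    h,w=p['z_map'].shape; u,v=np.meshgrid(np.arange(w),np.arange(h))
    pts=np.stack([u,v],-1).reshape(-1,1,2).astype(np.float64)
    n=cv2.undistortPoints(pts,p['mtx'],p['D']).reshape(h,w,2); z=p['z_map']
    c=np.stack([n[...,0]*z,-n[...,1]*z,-z],-1)
    return c
def toworld(p,c,st=None):
    if 'world_to_cam' in p: T=np.linalg.inv(p['world_to_cam'])
    else:
        T=np.eye(4); T[:3,:3]=R.from_quat(st['eef_rot']).as_matrix(); T[:3,3]=st['tool_pos']; T=T@p['tool_from_camera']
    return np.asarray(c)@T[:3,:3].T+T[:3,3]
def snap(name,fn=None):
    st=sensors.observe(); p=imaging.capture(name)
    if fn: cv2.imwrite('pics/'+fn,p['img'][...,::-1])
    return st,p,toworld(p,cloud(p),st)
E
python3 - <<'E'
from h import *
ims=[]
for n in ['top','scene']:
    st,p,W=snap(n,n+'0.png'); np.savez(n+'0.npz',W=W,img=p['img'],z=p['z_map'])
    for t in ['herb_spinner','dial_grip','basket','herb_cup','post_top','salt_shaker']:
        for d in imaging.search_frame(t,p)[:3]: print(n,t,round(d['score'],2),toworld(p,d['centre']).round(3))
print(sensors.observe())
E
```

```text
top herb_spinner 0.81 [0.537 0.019 0.051]
top dial_grip 0.6 [0.461 0.01  0.055]
top basket 0.71 [ 0.386 -0.126  0.003]
top basket 0.57 [ 0.584 -0.154  0.003]
top basket 0.27 [0.464 0.012 0.053]
top herb_cup 0.74 [ 0.598 -0.238  0.044]
top herb_cup 0.63 [ 0.673 -0.226  0.038]
top post_top 0.69 [0.537 0.016 0.048]
top post_top 0.65 [ 0.675 -0.23   0.047]
top post_top 0.62 [ 0.596 -0.236  0.042]
top salt_shaker 0.87 [ 0.734 -0.139  0.078]
scene herb_spinner 0.98 [0.52  0.041 0.045]
scene dial_grip 0.66 [0.46  0.011 0.056]
scene basket 0.92 [ 0.475 -0.196  0.055]
scene basket 0.84 [ 0.572 -0.135  0.054]
scene basket 0.74 [ 0.385 -0.118  0.047]
scene herb_cup 0.93 [ 0.671 -0.225  0.042]
scene herb_cup 0.88 [ 0.597 -0.236  0.041]
scene post_top 0.73 [ 0.59  -0.235  0.043]
scene post_top 0.66 [ 0.675 -0.229  0.044]
scene salt_shaker 0.87 [ 0.724 -0.133  0.051]
{'time': 0.7, 'q': array([-1.02235690e+00,  3.84614019e-01,  7.89149967e-03, -1.53729862e-05,
       -1.19400690e+00, -2.58558217e-01]), 'qd': array([-0.00127167, -0.00145991,  0.00035826,  0.00202852, -0.00041949,
        0.00014619]), 'tau': array([ 3.71225078e-04, -3.91949880e+01,  1.88583004e+01,  4.18993324e+00,
       -3.35761961e-04,  6.07008076e-06]), 'tool_pos': array([ 0.17863568, -0.59888733,  0.30395841]), 'eef_rot': array([-1.44430860e-01,  9.89514894e-01, -2.79608771e-05,  1.97086503e-05]), 'force': array([0.23284311, 0.6637357 , 0.11604693]), 'ft_torque': array([ 0.01130535, -0.02445009, -0.02498356]), 'grip_force': 0.0, 'gripper_width': 1.002548717754546}
```

View pics/top0.png

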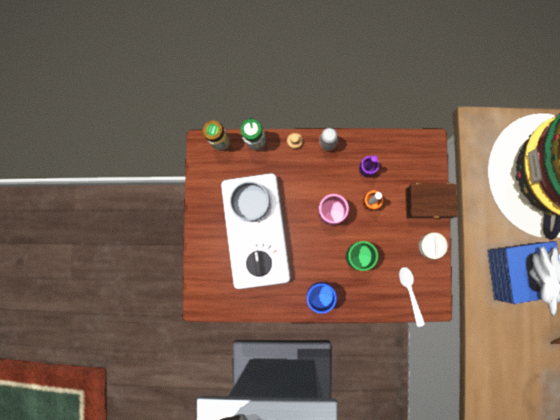

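View pics/scene0.png

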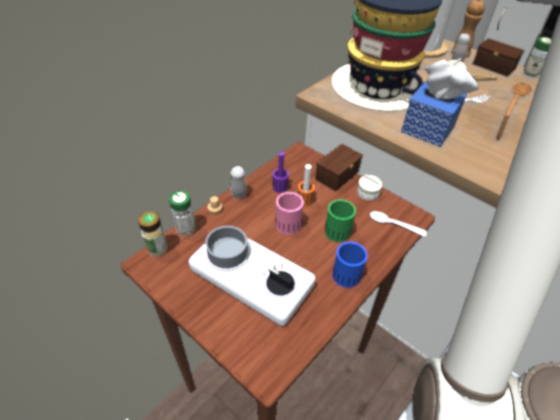

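The top view shows the green basket at (362,256), the orange cup at (374,200), the bowl at (251,202) and the dial at (259,263). The pink, blue and purple look-alikes stand apart from these. In the scene view the green basket is at (340,220) and the orange cup at (307,188).

```bash
cat >> h.py <<'E'
from scipy.optimize import least_squares
def circ(P,r=None):
    P=P[:,:2]; c0=np.median(P,0)
    if r is None:
        f=lambda a: np.hypot(*(P-a[:2]).T)-a[2]; s=least_squares(f,[*c0,.03],loss='soft_l1',f_scale=.002)
    else:
        f=lambda a: np.hypot(*(P-a).T)-r; s=least_squares(f,c0,loss='soft_l1',f_scale=.002)
    return s.x.round(4),len(P)
E
python3 - <<'E'
from h import *
for n in ['top','scene']:
    d=np.load(n+'0.npz');W=d['W'];im=d['img'];ok=d['z']>0
    hsv=cv2.cvtColor(im,cv2.COLOR_RGB2HSV);H,S,V=hsv[...,0],hsv[...,1],hsv[...,2]
    X,Y,Z=W[...,0],W[...,1],W[...,2]
    near=lambda x,y,r: ok&(np.hypot(X-x,Y-y)<r)
    g=near(.475,-.196,.05)&(Z>.02)&(S>100)&(H>45)&(H<85)
    print(n,'basket zmax',np.percentile(Z[g],[50,90,99]).round(3),'rim',circ(W[g&(Z>.07)]),circ(W[g&(Z>.07)],.0295))
    c=near(.597,-.236,.04)
    print('cup top z',np.percentile(Z[c],[50,90,99]).round(3)); o=c&(Z>.035)&(Z<.056)&(S>120)
    print('cup',circ(W[o]),circ(W[o],.019)); po=c&(Z>.065); print('post',W[po].round(3)[:12], po.sum()); 
    dk=near(.53,.02,.2)&(abs(Z-.045)<.008)&(S<60)&(V>150)
    r=cv2.minAreaRect((W[dk][:,:2]*1000).astype(np.float32)); print('deck',r)
    # dial disc + bar
    bowl=near(.6,.03,.06)&(Z>.075)&(Z<.1); print('bowl',circ(W[bowl]),circ(W[bowl],.041))
    bd=near(.46,.012,.04)&(Z>.064); print('bar',bd.sum(),W[bd].mean(0),np.percentile(Z[bd],[50,99]) if bd.sum() else 0)
    di=near(.46,.012,.04)&(V<70)&(Z<.063)&(Z>.048); print('disc',circ(W[di]),di.sum(), W[di].mean(0))
from bench import imaging
p=imaging.capture('wrist');print(p['tool_from_camera'].round(3))
E
```

```text
top basket zmax [0.076 0.08  0.082] rim (array([ 0.4785, -0.2097,  0.0292]), 166) (array([ 0.4785, -0.2097]), 166)
cup top z [0.001 0.05  0.115]
cup (array([ 0.5996, -0.2384,  0.0182]), 101) (array([ 0.5999, -0.2387]), 101)
post [[ 0.606 -0.237  0.115]
 [ 0.606 -0.239  0.113]
 [ 0.605 -0.241  0.116]
 [ 0.606 -0.243  0.113]
 [ 0.604 -0.233  0.112]
 [ 0.604 -0.235  0.115]
 [ 0.603 -0.236  0.117]
 [ 0.604 -0.239  0.114]
 [ 0.604 -0.241  0.114]
 [ 0.604 -0.243  0.114]
 [ 0.604 -0.233  0.097]
 [ 0.602 -0.233  0.112]] 65
deck ((533.2691040039062, 22.81694793701172), (243.062255859375, 122.3820571899414), 7.721297740936279)
bowl (array([0.5939, 0.0312, 0.0403]), 260) (array([0.5938, 0.0312]), 260)
bar 144 [0.46263265 0.01330786 0.07573102] [0.07610989 0.08002927]
disc (array([-21.2998, 138.705 , 140.3953]), 46) 46 [0.46036009 0.00599929 0.05361868]
scene basket zmax [0.057 0.079 0.082] rim (array([ 0.4766, -0.21  ,  0.0292]), 253) (array([ 0.4767, -0.21  ]), 253)
cup top z [0.033 0.092 0.115]
cup (array([ 0.5998, -0.2389,  0.0182]), 135) (array([ 0.6001, -0.2393]), 135)
post [[ 0.605 -0.241  0.116]
 [ 0.605 -0.246  0.114]
 [ 0.602 -0.246  0.115]
 [ 0.604 -0.237  0.117]
 [ 0.605 -0.242  0.113]
 [ 0.602 -0.242  0.115]
 [ 0.6   -0.244  0.114]
 [ 0.599 -0.246  0.114]
 [ 0.603 -0.236  0.114]
 [ 0.6   -0.236  0.117]
 [ 0.599 -0.239  0.115]
 [ 0.598 -0.241  0.115]] 107
deck ((531.675537109375, 22.588993072509766), (242.63278198242188, 125.34144592285156), 7.811161994934082)
bowl (array([0.5936, 0.0315, 0.0408]), 432) (array([0.5936, 0.0315]), 432)
bar 210 [0.45971757 0.01442177 0.07429798] [0.07598921 0.07954024]
disc (array([0.4602, 0.0093, 0.0205]), 258) 258 [0.45792612 0.02162746 0.05436267]
[[ 0.001  0.946  0.325  0.083]
 [ 1.    -0.001  0.001 -0.001]
 [ 0.001  0.325 -0.946 -0.069]
 [ 0.     0.     0.     1.   ]]
```

Careful with the scale: shifts go in shares of 600 mm and turns go in shares of pi rad. That gives: -397.6 mm is -0.6627, -300 mm is -0.5, 0.154 rad is 0.049.

>>> step_arm --pt "0 0 0.049 -0.1667 0.12 0.0333 1" --pt "0 0 0.049 -0.3333 0.24 0.0667 1" --pt "0 0 0.049 -0.5 0.36 0.1 1" --pt "0 0 0.049 -0.6627 0.479 0.14 1" --pt "0 0 0.049 -0.6627 0.479 0.14 1" --pt "0 0 0.049 -0.6627 0.479 0.14 1" --pt "0 0 0.049 -0.6627 0.479 0.14 1" --pt "0 0 0.049 -0.6627 0.479 0.14 1" --pt "0 0 0.049 -0.6627 0.479 0.14 1" --pt "0 0 0.049 -0.6627 0.479 0.14 1" --pt "0 0 0.049 -0.6627 0.479 0.14 1" --pt "0 0 0.049 -0.6627 0.479 0.14 1"

```text
time: 2.25
tool_pos: [0.4769, -0.2109, 0.2202]
eef_rot: [-0.067, 0.998, -0.0, 0.0]
force: [-0.9, 0.5, -0.2]
gripper_width: 1.001
grip_force: 0.0
```

```bash
cat >> h.py <<'E'
def shift(target,st):
    print('shift mm',(R.from_quat(st['eef_rot']).inv().apply(np.array(target)-st['tool_pos'])*1000).round(1))
def green(W,p,zlo,zhi,x,y,r=.05,rad=.0295):
    hsv=cv2.cvtColor(p['img'],cv2.COLOR_RGB2HSV);H,S=hsv[...,0],hsv[...,1]
    g=(p['z_map']>0)&(np.hypot(W[...,0]-x,W[...,1]-y)<r)&(S>100)&(H>45)&(H<85)&(W[...,2]>zlo)&(W[...,2]<zhi)
    return circ(W[g],rad),W[g][:,2].mean() if g.any() else 0
E
python3 - <<'E'
from h import *
st,p,W=snap('wrist','w1.png')
print(green(W,p,.072,.09,.4775,-.21,rad=None),st['tool_pos'])
shift([.4775,-.2098,.118],st)
E
```

```text
((array([ 0.4786, -0.2117,  0.0289]), 1335), np.float64(0.07807406406435173)) [ 0.47690802 -0.21087404  0.22023313]
shift mm [ -0.7   1.  102.2]
```

View pics/w1.png

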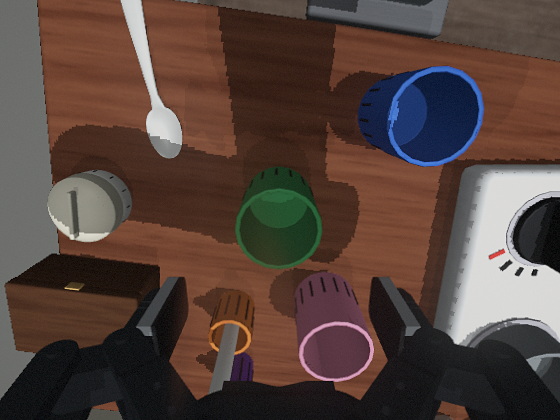

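The wrist view has the green basket midway between the open fingers, centred near (278,225), with clear space on both sides.

To row units: 102 mm is 0.17, 90 mm is 0.15.

>>> step_arm --pt "0 0 0 -0.0008 0.0008 0.0833 1" --pt "0 0 0 -0.0008 0.0008 0.15 1" --pt "0 0 0 -0.0008 0.0008 0.17 1" --pt "0 0 0 -0.0008 0.0008 0.17 1" --pt "0 0 0 -0.0008 0.0008 0.17 0.2" --pt "0 0 0 -0.0008 0.0008 0.17 0.2" --pt "0 0 0 -0.0008 0.0008 0.17 0.2" --pt "0 0 0 -0.0008 0.0008 0.17 -0.2" --pt "0 0 0 -0.0008 0.0008 0.17 -0.2" --pt "0 0 0 -0.0008 0.0008 0.17 -0.2" --pt "0 0 0 -0.0008 0.0008 0.17 -0.2" --pt "0 0 0 -0.0008 0.0008 0.1333 -0.2" --pt "0 0 0 -0.0008 0.0008 0.0667 -0.2" --pt "0 0 0 -0.0008 0.0008 0 -0.2" --pt "0 0 0 -0.0008 0.0008 -0.0667 -0.2" --pt "0 0 0 -0.0008 0.0008 -0.1 -0.2" --pt "0 0 0 -0.0008 0.0008 -0.1 -0.2"

```text
time: 4.42
tool_pos: [0.4782, -0.2092, 0.2815]
eef_rot: [-0.068, 0.998, -0.0, 0.002]
force: [-0.3, 0.2, -1.7]
gripper_width: 0.697
grip_force: 64.9
```

Run:
```python
from h import *
st,p,W=snap('wrist')
t=st['tool_pos']
(c,n),z=green(W,p,t[2]-.06,t[2]-.02,t[0],t[1],rad=None)
print(c,n,z,t); 
bx=(W[...,2]>.078)&(W[...,2]<.092)&(np.hypot(W[...,0]-.5935,W[...,1]-.031)<.055)&(p['z_map']>0)
print('bowl',circ(W[bx],.041),circ(W[bx]))
shift([.5935,.0312,t[2]],st)
```

```text
[ 0.4769 -0.2106  0.0286] 9143 0.23459889967980593 [ 0.4782169  -0.20924106  0.28152938]
bowl (array([0.596 , 0.0285]), 1001) (array([0.5954, 0.0289, 0.0404]), 1001)
shift mm [-146.8  222.6    0.4]
```

To row units: 222 mm is 0.37, -148 mm is -0.2467.

>>> step_arm --pt "0 0 0 -0.0617 0.0917 0 -0.2" --pt "0 0 0 -0.1233 0.185 0 -0.2" --pt "0 0 0 -0.185 0.2767 0 -0.2" --pt "0 0 0 -0.2467 0.37 0 -0.2" --pt "0 0 0 -0.2467 0.37 0 -0.2" --pt "0 0 0 -0.2467 0.37 0 -0.2" --pt "0 0 0 -0.2467 0.37 0.05 -0.2" --pt "0 0 0 -0.2467 0.37 0.1 -0.2" --pt "0 0 0 -0.2467 0.37 0.1083 -0.2" --pt "0 0 0 -0.2467 0.37 0.1083 -0.2"

```text
time: 5.72
tool_pos: [0.5945, 0.0296, 0.2153]
eef_rot: [-0.067, 0.998, -0.0, -0.0]
force: [-0.5, -0.4, -0.4]
gripper_width: 0.692
grip_force: 65.2
```

To row units: 46 mm is 0.0767, 44 mm is 0.0733.

>>> step_arm --pt "0 0 0 0 0.0017 0.025 -0.2" --pt "0 0 0 0 0.0017 0.05 -0.2" --pt "0 0 0 0 0.0017 0.0667 -0.2" --pt "0 0 0 0 0.0017 0.0733 -0.2" --pt "0 0 0 0 0.0017 0.0767 -0.2" --pt "0 0 0 0 0.0017 0.0767 -0.2" --pt "0 0 0 0 0.0017 0.0767 -0.2"

```text
time: 6.6
tool_pos: [0.5944, 0.0316, 0.1699]
eef_rot: [-0.068, 0.998, -0.0, 0.0]
force: [-2.8, -0.2, 5.8]
gripper_width: 0.698
grip_force: 65.8
```

To row units: -150 mm is -0.25, -120 mm is -0.2.

>>> step_arm --pt "0 0 0 0 0 0 0.6" --pt "0 0 0 0 0 0 1" --pt "0 0 0 0 0 0 1" --pt "0 0 0 0 0 0 1" --pt "0 0 0 0 0 -0.0333 1" --pt "0 0 0 0 0 -0.1 1" --pt "0 0 0 0 0 -0.2 1" --pt "0 0 0 0 0 -0.25 1" --pt "0 0 0 0 0 -0.25 1"

```text
time: 7.72
tool_pos: [0.5953, 0.0318, 0.3223]
eef_rot: [-0.068, 0.998, 0.001, 0.003]
force: [0.2, 0.1, -0.6]
gripper_width: 1.003
grip_force: 0.0
```

Run:
```python
from h import *
st,p,W=snap('wrist','w2.png'); 
print('wrist',green(W,p,.12,.14,.5935,.031,rad=None))
_,q,V=snap('scene')
print('scene',green(V,q,.12,.14,.5935,.031,rad=None))
def white(W,p,n):
    m=(p['z_map']>0)&(np.hypot(W[...,0]-.6,W[...,1]+.239)<.03)&(W[...,2]>.08); print(n,m.sum(),circ(W[m],.007) if m.any() else 0)
white(W,p,'w');white(V,q,'s')
shift([.600,-.239,.28],st)
```

```text
wrist ((array([0.5942, 0.0304, 0.0286]), 350), np.float64(0.12887239505815307))
scene ((array([0.5916, 0.0317, 0.0289]), 298), np.float64(0.1269729756640912))
w 135 (array([ 0.6032, -0.241 ]), 135)
s 80 (array([ 0.6006, -0.2404]), 80)
shift mm [  32.4 -269.    41.9]
```

View pics/w2.png

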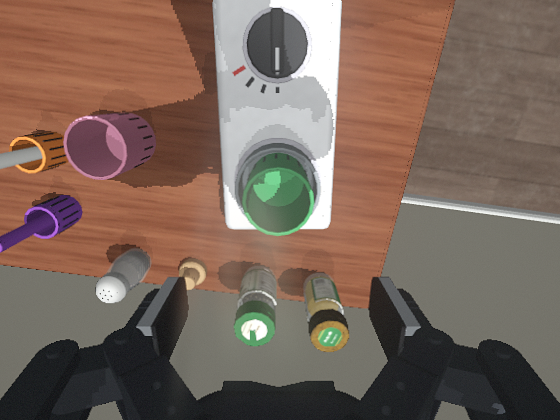

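The green basket stands upright in the bowl, with its rim centred near (278,200).

To row units: -269.6 mm is -0.4493, -240 mm is -0.4.

>>> step_arm --pt "0 0 0 0.0133 -0.1 0.0167 1" --pt "0 0 0 0.0267 -0.2 0.0333 1" --pt "0 0 0 0.04 -0.3 0.0667 1" --pt "0 0 0 0.0517 -0.4 0.1 1" --pt "0 0 0 0.0517 -0.4493 0.12 1" --pt "0 0 0 0.0517 -0.4493 0.12 1" --pt "0 0 0 0.0517 -0.4493 0.12 1" --pt "0 0 0 0.0517 -0.4493 0.12 1"

```text
time: 8.82
tool_pos: [0.6003, -0.2385, 0.2471]
eef_rot: [-0.069, 0.998, 0.0, 0.0]
force: [0.4, -0.7, -0.1]
gripper_width: 0.998
grip_force: 0.0
```

Run:
```python
from h import *
st,p,W=snap('wrist'); t=st['tool_pos']
m=(p['z_map']>0)&(np.hypot(W[...,0]-.6,W[...,1]+.239)<.03)
for lo,hi in [(.108,.12),(.06,.108)]:
    k=m&(W[...,2]>lo)&(W[...,2]<hi); print(k.sum(),W[k].mean(0),circ(W[k],.007),W[k].min(0),W[k].max(0))
hsv=cv2.cvtColor(p['img'],cv2.COLOR_RGB2HSV)
o=m&(abs(W[...,2]-.05)<.004)&(hsv[...,1]>120); print('cup',circ(W[o]))
shift([.601,-.2395,.159],st); print(t)
```

```text
326 [ 0.60128075 -0.24043083  0.11327778] (array([ 0.6035, -0.2403]), 326) [ 0.59534325 -0.24688598  0.10811414] [ 0.6085506  -0.23381901  0.11568339]
345 [ 0.59721968 -0.2410037   0.0862081 ] (array([ 0.6028, -0.2403]), 345) [ 0.59513824 -0.24718084  0.06017321] [ 0.60148866 -0.23388452  0.10796887]
cup (array([ 0.6022, -0.2404,  0.018 ]), 457)
shift mm [-0.5 -1.  88.1]
[ 0.60033591 -0.23853132  0.24713587]
```

To row units: 88 mm is 0.1467, -1.5 mm is -0.0025.

>>> step_arm --pt "0 0 0 -0.0025 -0.0025 0.0667 1" --pt "0 0 0 -0.0025 -0.0025 0.125 1" --pt "0 0 0 -0.0025 -0.0025 0.1467 1" --pt "0 0 0 -0.0025 -0.0025 0.1467 1" --pt "0 0 0 -0.0025 -0.0025 0.1467 0" --pt "0 0 0 -0.0025 -0.0025 0.1467 -0.5" --pt "0 0 0 -0.0025 -0.0025 0.1467 -0.9" --pt "0 0 0 -0.0025 -0.0025 0.1467 -0.9" --pt "0 0 0 -0.0025 -0.0025 0.1467 -0.9" --pt "0 0 0 -0.0025 -0.0025 0.1467 -0.9" --pt "0 0 0 -0.0025 -0.0025 0.1467 -0.9" --pt "0 0 0 -0.0025 -0.0025 0.1 -0.9" --pt "0 0 0 -0.0025 -0.0025 0.0333 -0.9" --pt "0 0 0 -0.0025 -0.0025 -0.05 -0.9" --pt "0 0 0 -0.0025 -0.0025 -0.125 -0.9" --pt "0 0 0 -0.0025 -0.0025 -0.125 -0.9" --pt "0 0 0 -0.0025 -0.0025 -0.125 -0.9"

```text
time: 11.0
tool_pos: [0.6012, -0.2407, 0.3204]
eef_rot: [-0.068, 0.998, 0.001, -0.001]
force: [-0.2, -0.1, -1.6]
gripper_width: 0.142
grip_force: 58.6
```

To row units: 270.3 mm is 0.4505, -28.7 mm is -0.0478.

>>> step_arm --pt "0 0 0 -0.0117 0.0917 0 -0.9" --pt "0 0 0 -0.0233 0.1833 0 -0.9" --pt "0 0 0 -0.035 0.275 0 -0.9" --pt "0 0 0 -0.0433 0.3667 0 -0.9" --pt "0 0 0 -0.0478 0.425 0 -0.9" --pt "0 0 0 -0.0478 0.4505 0 -0.9" --pt "0 0 0 -0.0478 0.4505 0 -0.9" --pt "0 0 0 -0.0478 0.4505 0 -0.9" --pt "0 0 0 -0.0478 0.4505 0 -0.9"

```text
time: 12.12
tool_pos: [0.5937, 0.0296, 0.3217]
eef_rot: [-0.067, 0.998, -0.0, -0.0]
force: [-0.4, 0.7, -1.2]
gripper_width: 0.143
grip_force: 58.7
```

Run:
```python
from h import *
st,p,W=snap('wrist','w3.png'); t=st['tool_pos']; print(t)
hsv=cv2.cvtColor(p['img'],cv2.COLOR_RGB2HSV); H,S=hsv[...,0],hsv[...,1]
def orange(W,p):
    hsv=cv2.cvtColor(p['img'],cv2.COLOR_RGB2HSV); H,S=hsv[...,0],hsv[...,1]
    o=(p['z_map']>0)&(np.hypot(W[...,0]-t[0],W[...,1]-t[1])<.04)&(H<20)&(S>120)&(W[...,2]>.14)
    z=W[o][:,2]; top=np.percentile(z,98); print('orange',o.sum(),z.min(),z.max(),circ(W[o&(W[...,2]>top-.006)]),circ(W[o&(W[...,2]<top-.006)],.02))
orange(W,p); print(green(W,p,.122,.14,.5935,.031,rad=None))
_,q,V=snap('scene'); orange(V,q); print(green(V,q,.122,.14,.5935,.031,rad=None))
```

```text
[0.59373431 0.02956847 0.32169079]
orange 1077 0.16378058906789306 0.21309627613662868 (array([0.5936, 0.0286, 0.018 ]), 514) (array([0.592 , 0.0257]), 563)
((array([0.5933, 0.0316, 0.0274]), 233), np.float64(0.12884571468159273))
orange 521 0.16449986115157011 0.21477862380397406 (array([0.5915, 0.0299, 0.018 ]), 124) (array([0.5927, 0.0292]), 397)
((array([0.5913, 0.0317, 0.0288]), 191), np.float64(0.12782827038899194))
```

View pics/w3.png

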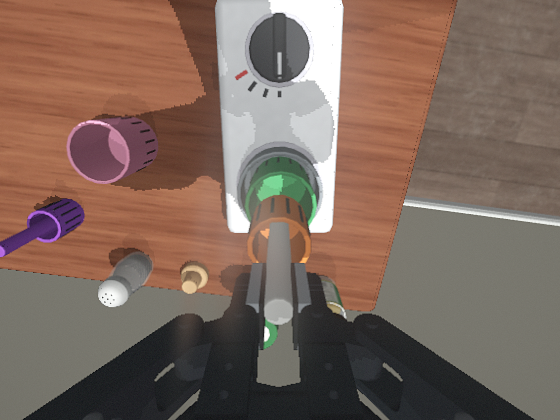

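The orange cup hangs upright above the basket at about (280,245), roughly 2 mm short of centre in y.

To row units: 107 mm is 0.1783, 103 mm is 0.1717.

>>> step_arm --pt "0 0 0 0 0.0033 0 -0.9" --pt "0 0 0 0 0.0033 0.0333 -0.9" --pt "0 0 0 0 0.0033 0.0667 -0.9" --pt "0 0 0 0 0.0033 0.1 -0.9" --pt "0 0 0 0 0.0033 0.1333 -0.9" --pt "0 0 0 0 0.0033 0.1583 -0.9" --pt "0 0 0 0 0.0033 0.1717 -0.9" --pt "0 0 0 0 0.0033 0.1783 -0.9" --pt "0 0 0 0 0.0033 0.1783 -0.9" --pt "0 0 0 0 0.0033 0.1783 -0.9"

```text
time: 13.48
tool_pos: [0.5937, 0.0328, 0.2156]
eef_rot: [-0.068, 0.998, 0.0, 0.001]
force: [0.3, -0.2, -0.9]
gripper_width: 0.146
grip_force: 58.7
```

To row units: 2 mm is 0.0033, 1.5 mm is 0.0025.

>>> step_arm --pt "0 0 0 0 -0.0017 0.0025 -0.9" --pt "0 0 0 0 -0.0017 0.0033 -0.9" --pt "0 0 0 0 -0.0017 0.0033 -0.9"

```text
time: 13.85
tool_pos: [0.5941, 0.0319, 0.2144]
eef_rot: [-0.068, 0.998, 0.0, 0.001]
force: [-0.4, 1.0, 5.2]
gripper_width: 0.139
grip_force: 59.3
```

To row units: 135 mm is 0.225, 120 mm is 0.2.

>>> step_arm --pt "0 0 0 0 0 0 -0.5" --pt "0 0 0 0 0 0 0" --pt "0 0 0 0 0 0 0.2" --pt "0 0 0 0 0 -0.025 0.2" --pt "0 0 0 0 0 -0.075 0.2" --pt "0 0 0 0 0 -0.1417 0.2" --pt "0 0 0 0 0 -0.1667 0.2" --pt "0 0 0 0.1 0 -0.1667 0.2" --pt "0 0 0 0.2 0 -0.1667 0.2" --pt "0 0 0 0.225 0 -0.1667 0.2" --pt "0 0 0 0.225 0 -0.1667 0.2" --pt "0 0 0 0.225 0 -0.1667 0.2"

```text
time: 15.35
tool_pos: [0.4611, 0.0138, 0.3131]
eef_rot: [-0.068, 0.998, 0.0, 0.0]
force: [-0.0, -0.2, -0.6]
gripper_width: 0.599
grip_force: 0.0
```

Run:
```python
from h import *
st,p,W=snap('wrist','w4.png'); t=st['tool_pos']; print(t,st['eef_rot'])
_,q,V=snap('scene','s4.png')
for n,w,pp in [('w',W,p),('s',V,q)]:
    m=(pp['z_map']>0)&(np.hypot(w[...,0]-.593,w[...,1]-.031)<.03)&(w[...,2]>.135); print(n,'post',m.sum(),w[m].max(0) if m.any() else 0,circ(w[m],.007) if m.any() else 0)
    b=(pp['z_map']>0)&(np.hypot(w[...,0]-.46,w[...,1]-.0128)<.04)&(w[...,2]>.073)&(w[...,2]<.085)
    if b.sum()>20:
        print('bar',b.sum(),cv2.minAreaRect((w[b][:,:2]*1000).astype(np.float32)),w[b].mean(0))
shift([.4597,.0128,.127],st)
a=cv2.resize(q['img'][180:330,170:380],(800,571)); cv2.imwrite('pics/s4c.png',a[...,::-1])
```

```text
[0.46111867 0.01384954 0.31311405] [-6.78895383e-02  9.97692737e-01  1.89600732e-05  4.60303035e-04]
w post 571 [0.60182541 0.03895396 0.17061242] (array([0.5951, 0.0319]), 571)
bar 582 ((463.0121765136719, 11.747931480407715), (51.32667541503906, 11.753776550292969), 8.11291790008545) [0.46217313 0.01175875 0.07580148]
s post 115 [0.5998115 0.0394301 0.172691 ] (array([0.5935, 0.0316]), 115)
bar 148 ((461.20550537109375, 12.770172119140625), (52.88018798828125, 13.85948371887207), 7.1902055740356445) [0.46063698 0.01335352 0.07660586]
shift mm [  1.7  -0.8 186.1]
```

View pics/s4c.png

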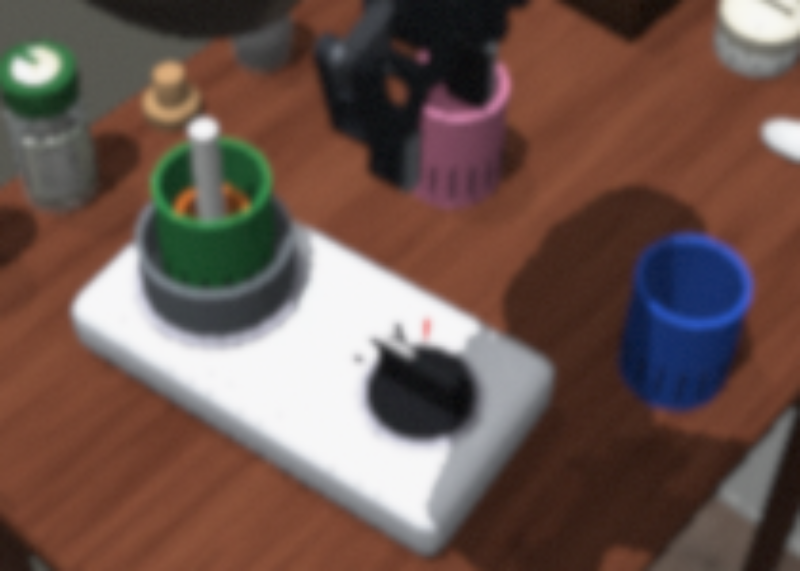

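The orange cup stands inside the green basket in the bowl at about (210,210), with its post upright, and the dial points at rest (crop of the scene view). Next is gripping the dial bar.

To row units: 182 mm is 0.3033, 160 mm is 0.2667.

>>> step_arm --pt "0 0 0 0.0012 -0.0017 0.1 0.2" --pt "0 0 0 0.0012 -0.0017 0.2 0.2" --pt "0 0 0 0.0012 -0.0017 0.2667 0.2" --pt "0 0 0 0.0012 -0.0017 0.3033 0.2" --pt "0 0 0 0.0012 -0.0017 0.3033 0.2" --pt "0 0 0 0.0012 -0.0017 0.3033 0.2" --pt "0 0 0 0.0012 -0.0017 0.3033 -0.3" --pt "0 0 0 0.0012 -0.0017 0.3033 -0.6" --pt "0 0 0 0.0012 -0.0017 0.3033 -0.9" --pt "0 0 0 0.0012 -0.0017 0.3033 -0.9" --pt "0 0 0 0.0012 -0.0017 0.3033 -0.9" --pt "0 0 0 0.0012 -0.0017 0.3033 -0.9"

```text
time: 16.95
tool_pos: [0.4596, 0.0123, 0.1319]
eef_rot: [-0.068, 0.998, -0.0, 0.001]
force: [-0.6, -1.4, 6.1]
gripper_width: 0.124
grip_force: 59.7
```

```bash
python3 -c "
from h import *
s=sensors.observe();print(s['q'].round(3),s['tool_pos'],s['eef_rot'],s['force'],s['ft_torque'])"
```

```text
[ 3.820e-01  3.240e-01 -6.100e-01  1.000e-03 -6.350e-01 -1.817e+00] [0.45963446 0.01233661 0.13190207] [-6.81746481e-02  9.97673141e-01 -4.39152561e-05  7.20341679e-04] [-0.55981373 -1.35637206  6.09683558] [-0.27309801  0.31757319  0.086963  ]
```

To row units: 0.95 rad is 0.3024.

>>> step_arm --pt "0 0 0.0318 0 0 0 -0.9" --pt "0 0 0.0637 0 0 0 -0.9" --pt "0 0 0.0955 0 0 0 -0.9" --pt "0 0 0.1273 0 0 0 -0.9" --pt "0 0 0.1592 0 0 0 -0.9" --pt "0 0 0.191 0 0 0 -0.9" --pt "0 0 0.2228 0 0 0 -0.9" --pt "0 0 0.2546 0 0 0 -0.9" --pt "0 0 0.2801 0 0 0 -0.9" --pt "0 0 0.3024 0 0 0 -0.9" --pt "0 0 0.3024 0 0 0 -0.9" --pt "0 0 0.3024 0 0 0 -0.9"

```text
time: 18.45
tool_pos: [0.4602, 0.0139, 0.1319]
eef_rot: [0.395, 0.919, 0.002, 0.001]
force: [-3.0, 7.3, 5.9]
gripper_width: 0.122
grip_force: 59.7
```

```bash
cat > d.py <<'E'
from h import *
import sys
s,p,W=snap('wrist','d%s.png'%sys.argv[1]); M=R.from_quat(s['eef_rot']).as_matrix()
x=-M[:2,0]; print('turn',.1355-np.arctan2(x[1],x[0]),s['tool_pos'],s['q'].round(3),s['force'].round(1),s['ft_torque'].round(3))
for n in ['wrist','scene','top']:
    if n!='wrist': _,p,W=snap(n,n+'d%s.png'%sys.argv[1])
    b=(p['z_map']>0)&(np.hypot(W[...,0]-.4603,W[...,1]-.0128)<.03)&(W[...,2]>.071)&(W[...,2]<.08)
    if b.sum()>8: print(n,b.sum(),cv2.minAreaRect((W[b][:,:2]*1000).astype(np.float32)))
    # tilt of the bar's pointer line
    l=(p['z_map']>0)&(np.hypot(W[...,0]-.4603,W[...,1]-.0128)<.032)&(W[...,2]>.05)&(W[...,2]<.085)&(p['img'].min(-1)>110)
    if l.sum()>3:
        m=W[l].mean(0); print('  line',l.sum(),m.round(4),'turn',.1355-np.arctan2(m[1]-.0128,m[0]-.4600))
E
python3 d.py 1
```

```text
turn 0.9485324693284749 [0.46019687 0.01387626 0.13189543] [ 3.840e-01  3.240e-01 -6.090e-01 -2.000e-03 -6.340e-01 -2.767e+00] [-3.   7.3  5.9] [2.054 0.694 0.173]
wrist 3018 ((463.8917541503906, 14.801713943481445), (34.38020324707031, 49.859153747558594), 66.8032455444336)
  line 188 [0.4735 0.0011 0.0767] turn 0.8515620905399484
scene 170 ((459.78228759765625, 13.004725456237793), (36.08448028564453, 42.273468017578125), 80.47354888916016)
  line 29 [0.4711 0.0176 0.0649] turn -0.2719611861785207
```

```bash
python3 -c "
import cv2;a=cv2.imread('pics/d1.png');b=cv2.imread('pics/scened1.png')[230:320,230:330]
b=cv2.resize(b,(420,378)); c=cv2.copyMakeBorder(b,0,42,0,0,0); d=cv2.hconcat([a[:,90:470],c]);print(d.shape);cv2.imwrite('pics/d1c.png',d)"
```

```text
(420, 800, 3)
```

View pics/d1c.png

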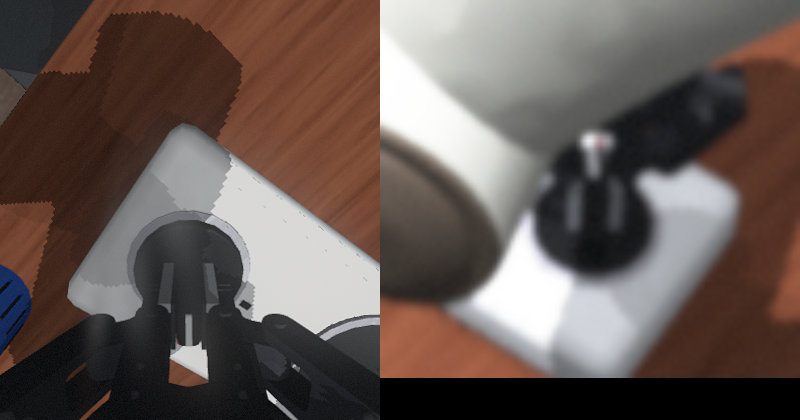

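The dial has turned with the gripper, and the white pointer line sits between the pads at about (188,330). Next I measure the bar's direction relative to the tool.

```bash
cat > e.py <<'E'
from h import *
import sys
s,p,W=snap('wrist'); M=R.from_quat(s['eef_rot'])
x=-M.as_matrix()[:2,0]; print('tool turn',.1355-np.arctan2(x[1],x[0]),s['q'][5],s['ft_torque'].round(3))
T=M.inv().apply((W-s['tool_pos']).reshape(-1,3)).reshape(W.shape)*1000
ok=(p['z_map']>0)&(abs(T[...,0])<35)&(abs(T[...,1])<12)&(abs(W[...,2]-.077)<.003)
lab=ok.astype(np.uint8)
L=T[ok]; print('bar pts',len(L),L.min(0),L.max(0))
# per-x-bin y edges
for a in range(-30,30,5):
    k=(L[:,0]>=a)&(L[:,0]<a+5)
    if k.sum()>10: print(a,k.sum(),np.percentile(L[k,1],[2,50,98]).round(1))
w=ok&(p['img'].min(-1)>np.percentile(p['img'].min(-1)[ok],50)+50)
if w.sum()>8:
    v,u=np.nonzero(w); P=T[w]; print('line n',w.sum(),P.mean(0).round(1)); c=cv2.fitLine(P[:,:2].astype(np.float32),cv2.DIST_HUBER,0,.01,.01).ravel(); print('line angle in tool',np.arctan(c[1]/c[0]),P[:,:2].min(0),P[:,:2].max(0))
E
python3 e.py
```

```text
tool turn 0.9486116301147418 -2.7667356947826818 [2.079 0.647 0.135]
bar pts 2474 [-28.59211748 -11.45978785  51.90734073] [22.52131774 11.87809716 57.88478325]
-30 93 [-4.7  0.7  5.5]
-25 198 [-4.6  0.7  5.9]
-20 208 [-4.6  0.6  5.9]
-15 207 [-4.9  0.2  5.6]
-10 229 [-4.9  0.2  5.7]
-5 225 [-4.9  0.6  5.6]
0 226 [-4.8  0.2  5.6]
5 447 [-11.    0.6  11.2]
10 250 [-5.2  0.6  5.9]
15 264 [-4.7  0.1  5.8]
20 127 [-4.6  0.6  5.3]
line n 193 [-18.4   0.4  55.2]
line angle in tool -0.033413924 [-28.06072261  -1.23087415] [-9.29287614  5.53066372]
```

To row units: 0.106 rad is 0.0337.

>>> step_arm --pt "0 0 0.0127 0 0 0 -0.9" --pt "0 0 0.0255 0 0 0 -0.9" --pt "0 0 0.0337 0 0 0 -0.9" --pt "0 0 0.0337 0 0 0 -0.9" --pt "0 0 0.0337 0 0 0 -0.9" --pt "0 0 0.0337 0 0 0 -0.9"

```text
time: 19.4
tool_pos: [0.4604, 0.014, 0.1319]
eef_rot: [0.443, 0.896, 0.002, 0.001]
force: [-1.3, 7.9, 4.7]
gripper_width: 0.124
grip_force: 59.6
```

```bash
python3 e.py
python3 - <<'E'
from h import *
_,q,V=snap('scene')
print(green(V,q,.122,.14,.5935,.031,rad=None)); print(sensors.observe()['q'].round(3),sensors.observe()['force'])
st,p,W=snap('wrist','f.png'); a=p['img'][240:390,210:420]; cv2.imwrite('pics/fc.png',cv2.resize(a,(784,560))[...,::-1])
E
```

```text
tool turn 1.054192126563462 -2.872521358717169 [2.151 0.657 0.24 ]
bar pts 2489 [-29.25174921 -11.22233768  51.88768512] [22.40805389 11.97292609 57.93475601]
-30 98 [-4.   0.3  5.7]
-25 196 [-4.5  0.8  6.1]
-20 203 [-4.4  0.8  6. ]
-15 217 [-4.7  0.3  5.9]
-10 219 [-4.7  0.8  5.9]
-5 225 [-4.7  0.8  5.8]
0 236 [-4.6  0.3  5.7]
5 436 [-10.8   0.3  11.5]
10 257 [-5.   0.8  6.1]
15 271 [-4.9  0.3  6. ]
20 131 [-4.5  0.3  5.5]
line n 188 [-18.5   0.6  55.2]
line angle in tool -0.02311463 [-27.69072697  -1.05216016] [-9.90428353  6.13437854]
((array([-31.9319, -15.5202,  36.08  ]), 7), np.float64(0.12978542553782493))
[ 3.840e-01  3.240e-01 -6.090e-01 -2.000e-03 -6.330e-01 -2.873e+00] [-1.90238126  8.53813516  4.69701947]
```

View pics/fc.png

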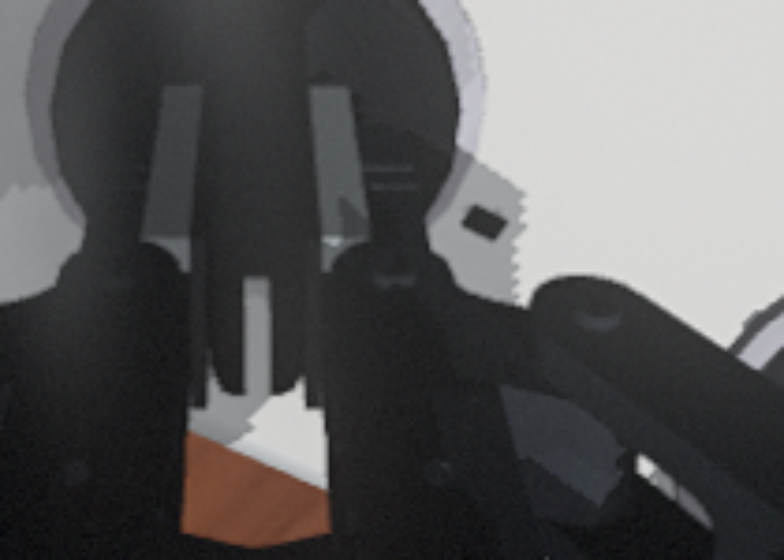

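The pointer line and bar lie parallel to the pads, and the bar's tip covers the red mark. The measured dial turn is about 1.05 rad with no slip.

```bash
python3 -c "
from bench import job;print(job.hand_in())"
```

```text
the job is handed in; nothing more can be done
None
```

I handed the job in with the green basket standing in the bowl, the orange cup standing inside the basket, and the gripper still holding the dial at about 1.05 rad, the third click; the hand-in returned no verdict.

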